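Seat a knurled coupler on the sprung bayonet mount and hold it home

TASK

Two knurled microscope couplers lie on the bench; take the one with the wide bore, which fits the post of the small bench mount, and put it over the post without turning it upside down. Turn it until its hidden keyways drop over the pins, then push it fully home against the spring, its top flush with the top of the post, and finish while still gripping it and holding it down, because the spring lifts it again if it is let go. Leave the narrow-bore coupler, the amber dropper bottle, the amber vial and the tweezers where they are.

Things in the scene. Friction and masses are not known exactly. Their poses are not given: they have to be found in the camera images.
- wide_coupler_center (a point): Wide-bore coupler: loose plain aluminium collar, knurled outside, 52 mm outside diameter (54 over the knurls), 38 mm high, about 0.1 to 0.17 kg, standing upright. Point at its centre, half-way up (19 mm above its underside); z is its axis, up. Its 32.4 mm bore runs right through. At home this point is 19 mm below post_top.
- wide_coupler_underside (a point): Centre of the wide coupler's underside. Four equal keyways, 90 degrees apart, are cut in the bore from here to 20 mm up and closed above, so they cannot be seen from above. Each lets a pin in within about 0.15 rad either way: any quarter turn contains one place where the coupler drops.
- narrow_coupler_center (a point): Narrow-bore coupler: same outside shape and size, but its bore is only 20 mm, so it does not go over the post. Point at its centre, 19 mm above its underside. To be left alone.
- post_top (a point): Centre of the top of the mount's upright 30 mm aluminium post, 74 mm above the bench, bevelled to 24 mm over its top 4 mm. The mount is fixed to the bench: round grey foot 90 mm wide, then a 53 mm column with the post on it. The coupler first goes 21.5 mm down over the post and stops with its underside on the pins; at the right angle it drops further.
- pin_level (a point): Point on the post's axis level with the upper sides of its four round pins, 52.5 mm above the bench. The pins are 5 mm thick, 90 degrees apart and reach 20.5 mm from the axis. Their direction differs every time and is NOT given by the axes of this point. Once past them the coupler goes 10.5 mm down to the sprung ring, then 6 mm more against it to the shoulder.
- shoulder (a point): Point on the post's axis level with the hard shoulder of the column, 36 mm above the bench, on which the coupler's underside rests when home; its top is then flush with the post top.
- ring (a joint): Sprung steel ring round the foot of the post (43 mm outside), pushed down by the coupler's underside. 0 = up, its top 6 mm above the shoulder; 0.006 m = pressed flush with the shoulder (coupler home). The spring pushes up with 3.6 N at 0 and 7.2 N at 0.006, more than the coupler's weight.
- oil_bottle: Bystander: small amber dropper bottle with black cap, 31 mm wide, 76 mm high; origin at the centre of its underside.
- vial: Bystander: small amber vial with white cap, 23 mm wide, 32 mm high; origin at the centre of its underside.
- tweezers: Bystander: steel tweezers lying flat, 130 x 16 x 9 mm; origin under the middle, length along x.

How it is judged:
By the outcome, as a careful person would: the job done as asked, in the order asked, and still so for the second after the job is handed in, while the arm keeps its last pose, push and grip.
It also fails if it takes over 58 s, if anything falls off the work surface, if the arm or the gripper's body presses on something with over 40 N, if the wrist force passes 120 N, or if a joint passes its speed limit or range.

ROBOT

A 6-joint arm with a two-finger parallel gripper is mounted at the origin on a cart in front of the work surface, level with it; the furniture and walls round the work are solid. World frame = base frame: x ahead of the robot, y to its left, z up, the work surface at z = 0. Lengths are in mm, angles in rad, forces in N, time in s.
With the tool pointing down it reaches from about 275 to 750 mm from the base axis. Payload 10.2 kg.
Tool frame: the origin (TCP) lies between the finger pads; the fingertips stand 11 mm ahead of it and the grasp point (between the pads) lies 8 mm behind it (ctrl.nose_length is the distance from the TCP to the fingertips, in mm); x points along the fingers, y is the direction in which the jaws open and shut, and the axes are right-handed (so a half turn about x gives the same grasp; the last joint's range is limited). The gripper opens to 85 mm and grips with 20 to 120 N. Pads are 22 mm wide; open, the fingers measure 114 mm over their backs; the gripper's body (76 mm by 85 mm) begins 54 mm behind the grasp point. The pads swing forward as they close: fully open they stand 13 mm farther back than shut.
Start: joints at [-1.552, 0.313, 1.498, -0, 1.331, -0.223], TCP at [125.698, -509.736, 220.394] pointing down, gripper open.
Joint ranges: [-2.94, 2.94], [-0.97, 2.17], [0.19, 2.56], [-1.23, 4.37], [0.02, 3.11], [-2.88, 2.88]. Speed limits (rad/s): [2.39, 2.39, 3.01, 3.14, 3.14, 3.14].

INTERFACE

Orientations are given as a unit quaternion [w, x, y, z].
In Python, from rig import ctrl, capture, ticket gives the robot as it stands.
- The arm moves only by the tool step_arm, never from a script. Its argument "commands" is a list of rows, each a list of 2 entries, a list of its own where there are three numbers: the shift along the world's x, y, z normalised to -1 to 1, where 1 is 0.04 m, then the turn about the world's z normalised to -1 to 1, where 1 is 180 degrees. A call has 1 to 5 rows; each row shifts and turns the commanded pose from where the row before left it; what a row does not reach is not made up. A row lasts 1/10 s, in which the tool goes at most 50 mm and 8.59 degrees, less where a joint would pass 70% of its speed; a pose out of reach is approached as far as the arm can. A call with a number of a shift or a turn outside -1 to 1 is refused whole. A call with a gripper value outside its range is refused whole. "gripper" is the closure, from -1 (fully open) to 1 (shut), so that 0 is half open, set as the call begins (left out, the last holds). The fingers move at their own pace and stop on an object; "force" is the grip in N (left out, the last holds). Time passes only in rows, so rows that do not move let the fingers close. It gives the time, the measured TCP pose, the force and the opening at its end, in the units of the state.
- ctrl.sense(): the state, without advancing time (a new reading comes with each control period).
- capture(name): name is "side" or "top" or "wrist"; returns a dict with "image" (384x512x3 uint8, blue, green, red), "fov_y" (degrees; the focal length in pixels is half the picture's height over the tangent of half this angle, whatever the lens; pixels are square), "cx", "cy" (the principal point, pixels), "origin" and "orientation" of the camera in the world. Camera axes: x right, y down, z forward; pixel columns grow to the right and rows downward; lengths in mm; the calibration is good to about 2 mm. A picture is of the moment at which its call begins. There is no depth.
- ticket.finish_job(): hands the job in, once; it reports no verdict.
The state is a dict: "time_s": time; "joints": joint angles; "dq": joint speeds; "tau": joint torques, N m; "eef_pos": TCP position; "ee_rot": TCP orientation; "force": force on the tool from outside, world axes, zero at the start; "wrist_torque": the same for the moment, N m; "grip_width": opening from 0.0 (shut) to 1.0 (fully open).
Only numpy, scipy, OpenCV 4.12 (cv2) and the standard library are available. Lean on these libraries where they do the work, as an engineer would, in place of code of your own. Each camera call takes 0.05 s, during which the arm holds its last target.

## Working session

There is one attempt and no reset: what is moved stays moved. The work goes in short steps, Python scripts to look and compute and a tool call to move; the robot and the scene stay as the last step left them, time stands still between calls to the robot, and variables do not carry over. Pictures are saved under pics/ and viewed, and the job is handed in when it is done.

Besides the shell and the picture viewer there is one more tool, called after "Emit:" in YAML: its name, and indented under it one key for each argument. step_arm: Moves the arm, as the interface text tells. Its arguments: {"type":"object","properties":{"commands":{"type":"array","items":{"type":"array"}},"gripper":{"type":"number"},"force":{"type":"number"}},"required":["commands"]}

```bash
mkdir -p pics; ls
python3 - <<'E'
from rig import ctrl,capture,ticket
import cv2,pickle
s=ctrl.sense();print(s)
d={}
for n in("side","top","wrist"):
    c=capture(n);d[n]=c;cv2.imwrite(f"pics/{n}0.png",c["image"]);print(n,{k:v for k,v in c.items() if k!="image"})
pickle.dump(d,open("c0.pkl","wb"))
E
```

```text
pics
{'time_s': 0.0, 'joints': array([-1.55240510e+00,  3.13436935e-01,  1.49843019e+00,  2.21192736e-05,
        1.33101608e+00, -2.23396846e-01]), 'dq': array([-0.00021666, -0.00073954, -0.00057677,  0.00030298, -0.00154518,
        0.00036583]), 'tau': array([ 2.77058298e-04, -4.12273729e+01, -2.59743261e+01, -1.87576857e-04,
        4.18272335e-03,  1.35481147e-05]), 'eef_pos': array([ 125.69588866, -509.45153193,  219.8443695 ]), 'ee_rot': array([ 0.08482194,  0.70200008,  0.08572816, -0.70189159]), 'force': array([ 0.48862562, -0.0719941 , -0.01774677]), 'wrist_torque': array([-0.00513105, -0.02317439,  0.0308857 ]), 'grip_width': 0.9984456746326125}
side {'fov_y': 54.43953533221899, 'cx': 252.48072631234302, 'cy': 191.14430747726777, 'origin': array([453.76903106, 711.51265269, 698.83342461]), 'orientation': array([-0.01914306,  0.02262869,  0.9165978 , -0.39871036])}
top {'fov_y': 56.7492629482692, 'cx': 260.2672478844275, 'cy': 191.6993222881277, 'origin': array([266.71086914,  60.91065126, 900.08168056]), 'orientation': array([ 0.0453945 , -0.70398483,  0.70504679, -0.07248255])}
wrist {'fov_y': 66.93715141269244, 'cx': 253.86658287377765, 'cy': 187.40025158007526, 'origin': array([ 206.18536246, -490.31753369,  373.86792596]), 'orientation': array([ 0.13032853,  0.77641272, -0.60815353, -0.10172045])}
```

View pics/side0.png

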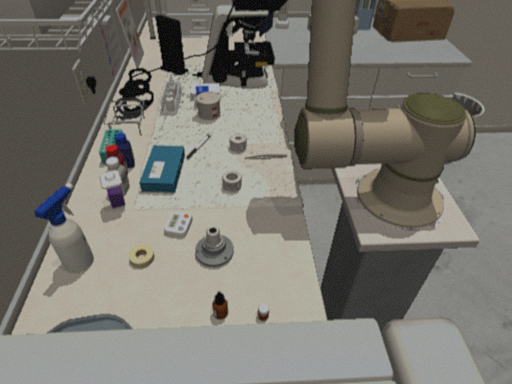

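View pics/top0.png

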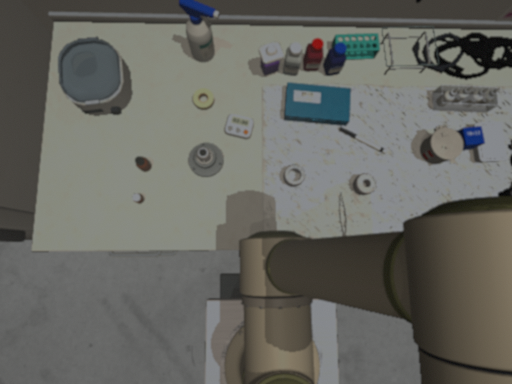

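View pics/wrist0.png

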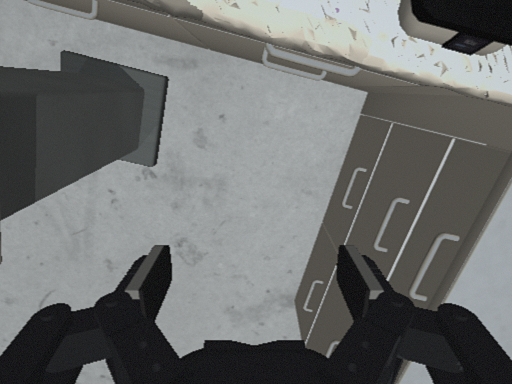

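The top view shows two couplers, near px (293,175) and (364,184), and the mount near (206,158). In the side view they are at (232,180), (238,142) and (213,245). I'll zoom in to tell the bores apart and measure.

```bash
cat > h.py <<'E'
import numpy as np,cv2
from scipy.spatial.transform import Rotation as R
def cam(c):
    q=c["orientation"];Rm=R.from_quat([q[1],q[2],q[3],q[0]]).as_matrix()
    f=c["image"].shape[0]/2/np.tan(np.radians(c["fov_y"]/2));return Rm,f,np.array(c["origin"])
def ray(c,u,v):
    Rm,f,o=cam(c);d=Rm@np.array([(u-c["cx"])/f,(v-c["cy"])/f,1]);return o,d/np.linalg.norm(d)
def plane(c,u,v,z):
    o,d=ray(c,u,v);return o+d*(z-o[2])/d[2]
def proj(c,p):
    Rm,f,o=cam(c);q=Rm.T@(np.array(p)-o);return np.array([c["cx"]+f*q[0]/q[2],c["cy"]+f*q[1]/q[2]])
def crop(c,u,v,h,k,fn):
    im=c["image"][max(0,v-h):v+h,max(0,u-h):u+h];cv2.imwrite(fn,cv2.resize(im,None,fx=k,fy=k,interpolation=cv2.INTER_CUBIC))
E
python3 - <<'E'
import pickle,cv2,numpy as np
from h import *
d=pickle.load(open("c0.pkl","rb"))
def tile(L,fn):
    cv2.imwrite(fn,np.hstack([cv2.resize(d[n]["image"][v-20:v+20,u-20:u+20],None,fx=6.5,fy=6.5,interpolation=cv2.INTER_CUBIC) for n,u,v in L]))
tile([("top",293,175),("top",364,184),("top",206,158)],"pics/t1.png")
tile([("side",232,180),("side",238,142),("side",213,243)],"pics/t2.png")
for n,u,v,z in [("top",293,175,38),("top",364,184,38),("top",206,155,74),("side",232,176,38),("side",238,138,38),("side",213,231,74)]:print(n,plane(d[n],u,v,z).round(1))
E
```

```text
top [454.3 -54.3  38. ]
top [ 432. -232.   38.]
top [494.5 158.   74. ]
side [454.3 -58.9  38. ]
side [ 433.  -236.9   38. ]
side [499.1 167.1  74. ]
```

View pics/t1.png

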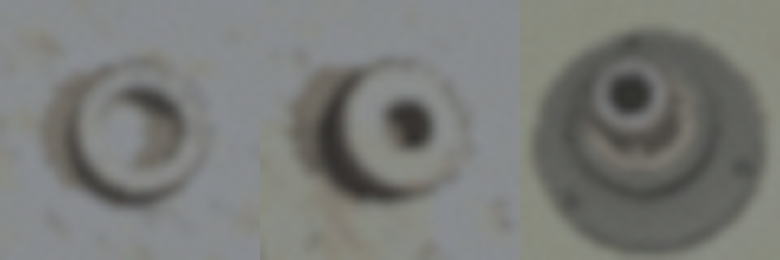

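View pics/t2.png

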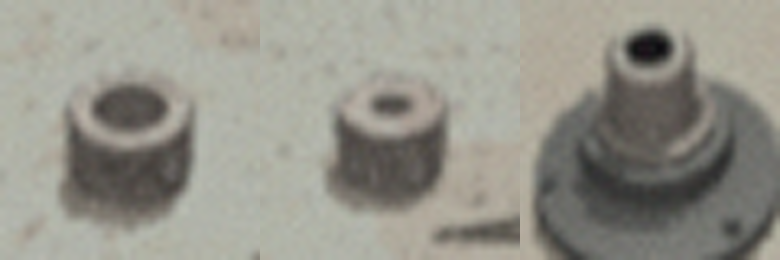

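Run:
```python
import pickle
from h import *
from rig import ctrl
d=pickle.load(open("c0.pkl","rb"))
q=ctrl.sense()["ee_rot"];Rm=R.from_quat([q[1],q[2],q[3],q[0]]).as_matrix();print(Rm.round(3),ctrl.nose_length)
def ell(n,u0,v0,h,lo,hi,z):
    c=d[n];g=cv2.cvtColor(c["image"],cv2.COLOR_BGR2GRAY)
    a=g[v0-h:v0+h,u0-h:u0+h];b=cv2.resize(a,None,fx=8,fy=8,interpolation=cv2.INTER_CUBIC)
    m=((b>=lo)&(b<=hi)).astype(np.uint8)
    k,l,st,ce=cv2.connectedComponentsWithStats(m)
    for i in range(1,k):
        if st[i,4]>200:
            u,v=(ce[i]+.5)/8-.5+[u0-h,v0-h];print(n,st[i,2:5]/8,(u,v),plane(c,u,v,z).round(1))
print(cv2.cvtColor(d["top"]["image"],cv2.COLOR_BGR2GRAY)[148:158,196:210])
ell("top",203,153,6,0,85,74);ell("side",213,230,7,0,70,74)
```

```text
[[-0.     0.239 -0.971]
 [ 0.001 -0.971 -0.239]
 [-1.    -0.001 -0.   ]] 11.0
[[ 88  86  92  98 104 107 108 105 107 111 107  99  95  97]
 [ 85  87  96 102  97  90  85  84  90 106 113 107 100 101]
 [ 81  89 102  99  80  64  60  59  67  87 109 113 105 102]
 [ 79  95 106  94  67  52  50  49  54  71  98 116 109 102]
 [ 82  98 107  92  63  50  51  52  51  65  97 118 108  97]
 [ 85  99 110  97  69  52  50  51  53  71 101 118 105  91]
 [ 84  96 111 110  88  64  55  56  67  88 110 116 100  92]
 [ 83  89 105 115 107  90  84  88  96 109 115 108  92  87]
 [ 84  83  91 105 113 114 112 116 117 117 109  96  83  81]
 [ 93  89  83  88  98 107 111 113 112 105  96  83  76  79]]
top [  6.375   6.    252.125] (np.float64(202.42473351512146), np.float64(151.95640183440753)) [502.  166.6  74. ]
top [ 4.625  3.25  38.25 ] (np.float64(198.52696078431373), np.float64(157.27124183006535)) [488.8 175.5  74. ]
top [ 3.625  3.    44.75 ] (np.float64(207.2849162011173), np.float64(157.47206703910615)) [488.4 154.8  74. ]
side [  6.5     4.5   181.875] (np.float64(212.3960910652921), np.float64(229.9870704467354)) [500.5 164.1  74. ]
```

Emit:
step_arm:
  commands:
    - [[0.55, 0.75, -0.1], 0]
    - [[0.55, 0.75, -0.1], 0]
    - [[0.55, 0.75, -0.1], 0]
    - [[0.55, 0.75, -0.1], 0]
    - [[0.55, 0.75, -0.1], 0]
  gripper: -1

```text
time_s: 0.65
eef_pos: [236.3, -358.3, 200.1]
ee_rot: [0.085, 0.702, 0.085, -0.702]
force: [-0.1, -0.6, 0.9]
grip_width: 1.001
```

Emit:
step_arm:
  commands:
    - [[0.55, 0.75, -0.1], 0]
    - [[0.55, 0.75, -0.1], 0]
    - [[0.55, 0.75, -0.1], 0]
    - [[0.55, 0.75, -0.1], 0]
    - [[0.55, 0.75, -0.1], 0]

```text
time_s: 1.15
eef_pos: [346.3, -208.3, 180.2]
ee_rot: [0.085, 0.702, 0.085, -0.702]
force: [-0.9, -1.2, -0.4]
grip_width: 0.998
```

Emit:
step_arm:
  commands:
    - [[0.55, 0.75, -0.1], 0]
    - [[0.55, 0.75, -0.1], 0]
    - [[0.55, 0.75, -0.1], 0]
    - [[0.55, 0.75, -0.1], 0]
    - [[0, 0, 0], 0]

```text
time_s: 1.65
eef_pos: [434.8, -86.8, 163.8]
ee_rot: [-0.086, -0.702, -0.087, 0.702]
force: [-0.7, -0.2, -0.3]
grip_width: 0.998
```

Run:
```python
from rig import ctrl,capture
from h import *
import pickle
d={n:capture(n) for n in("wrist","top","side")};pickle.dump(d,open("c1.pkl","wb"))
cv2.imwrite("pics/w1.png",d["wrist"]["image"])
print(ctrl.sense()["joints"].round(3),d["wrist"]["origin"],proj(d["wrist"],[454,-57,38]))
```

```text
[-0.47   0.189  1.814 -0.     1.139  0.858] [515.28186265 -67.27782399 317.68067041] [228.17047074 148.83887972]
```

View pics/w1.png

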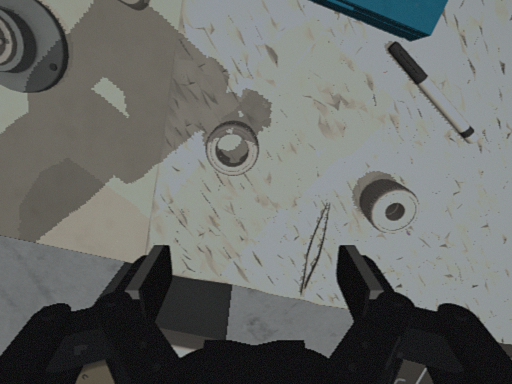

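The wrist view shows the wide coupler at px (232,148), with the narrow one clear at (394,208) and the mount foot at the top left. I'll fit the wide coupler's top circle.

Run:
```python
import pickle
from h import *
d=pickle.load(open("c1.pkl","rb"));c=d["wrist"]
im=c["image"][108:188,192:272];b=cv2.resize(im,None,fx=7,fy=7,interpolation=cv2.INTER_CUBIC)
# overlay predicted circles for a guess
for ce,col in (((456.5,-57),(0,0,255)),):
  for r in (16.2,26):
    P=np.array([proj(c,[ce[0]+r*np.cos(t),ce[1]+r*np.sin(t),38]) for t in np.linspace(0,6.28,60)])
    cv2.polylines(b,[np.int32((P-[192,108]+.5)*7)],True,col,1)
cv2.imwrite("pics/w1z.png",b);print(proj(c,[456.5,-57,38]),plane(c,232,148,38))
```

```text
[228.72565307 146.37162099] [455.71493745 -60.43638911  38.        ]
```

View pics/w1z.png

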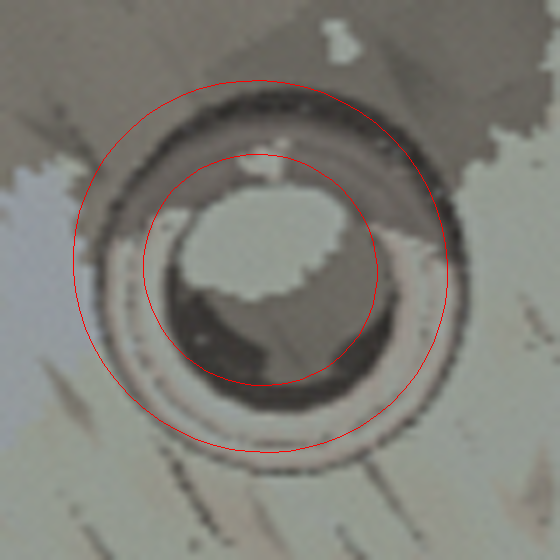

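Emit:
step_arm:
  commands:
    - [[0.24, 0.34, -0.8], 0]
    - [[0.24, 0.34, -0.7], 0]
    - [[0, 0, 0], 0]
    - [[0, 0, 0], 0]

```text
time_s: 2.2
eef_pos: [452.7, -63.5, 105.0]
ee_rot: [-0.085, -0.702, -0.085, 0.702]
force: [0.7, -0.5, 0.8]
grip_width: 1.0
```

Run:
```python
from rig import ctrl,capture
from h import *
import pickle
c=capture("wrist");pickle.dump(c,open("c2.pkl","wb"))
print(ctrl.sense()["eef_pos"],ctrl.sense()["joints"].round(3),proj(c,[454.5,-59.5,38]))
b=c["image"].copy()
for r in (16.2,26):
    P=np.array([proj(c,[454.5+r*np.cos(t),-59.5+r*np.sin(t),38]) for t in np.linspace(0,6.28,60)])
    cv2.polylines(b,[np.int32(P+.5)],True,(0,0,255),1)
cv2.imwrite("pics/w2.png",b)
```

```text
[453.06954889 -63.7043777  105.58632661] [-0.397  0.3    1.846 -0.     0.994  0.934] [248.53205379 191.82152019]
```

View pics/w2.png

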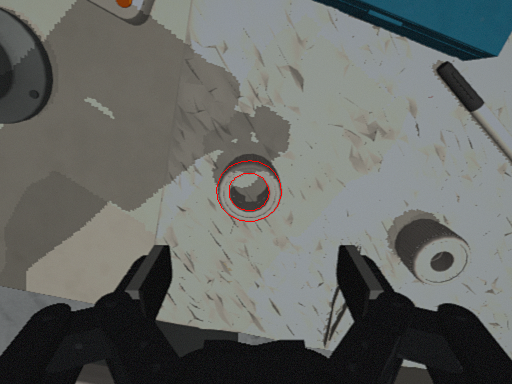

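Run:
```python
import pickle
from h import *
c=pickle.load(open("c2.pkl","rb"))
b=cv2.resize(c["image"][150:230,208:288],None,fx=7,fy=7,interpolation=cv2.INTER_CUBIC)
for r in (16.2,26):
    P=np.array([proj(c,[454.5+r*np.cos(t),-59.5+r*np.sin(t),38]) for t in np.linspace(0,6.28,60)])
    cv2.polylines(b,[np.int32((P-[208,150]+.5)*7)],True,(0,0,255),1)
cv2.imwrite("pics/w2z.png",b)
print(plane(c,248.5,191.8,38),plane(c,249.5,191.8,38),plane(c,248.5,192.8,38))
```

```text
[454.51182559 -59.47049995  38.        ] [454.70465179 -60.25613623  38.        ] [453.67411874 -59.6713345   38.        ]
```

View pics/w2z.png

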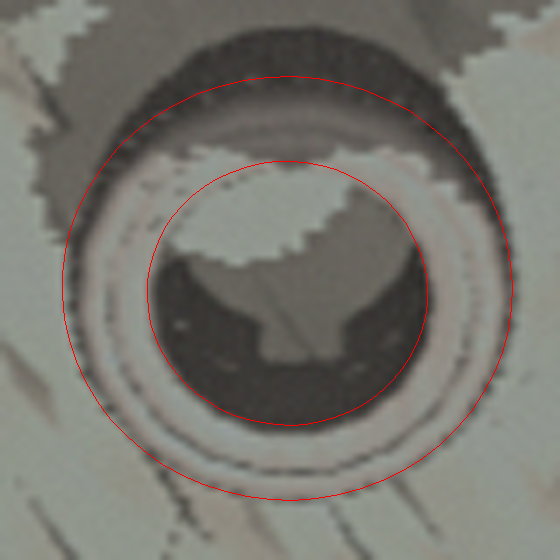

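Emit:
step_arm:
  commands:
    - [[0.03, 0.09, -0.8], 0]
    - [[0, 0, -0.8], 0]
    - [[0, 0, -0.58], 0]
    - [[0, 0, 0], 0]

```text
time_s: 2.65
eef_pos: [453.1, -59.5, 16.4]
ee_rot: [-0.084, -0.701, -0.085, 0.703]
force: [0.2, 0.0, 0.9]
grip_width: 0.999
```

Emit:
step_arm:
  commands:
    - [[0, 0, 0], 0]
    - [[0, 0, 0], 0]
    - [[0, 0, 0], 0]
    - [[0, 0, 0], 0]
    - [[0, 0, 0], 0]
  gripper: 1
  force: 60

```text
time_s: 3.15
eef_pos: [455.0, -59.5, 19.2]
ee_rot: [0.086, 0.703, 0.085, -0.701]
force: [-4.3, 0.3, 15.5]
grip_width: 0.537
```

Emit:
step_arm:
  commands:
    - [[0, 0, 0], 0]
    - [[0, 0, 0], 0]
    - [[0, 0, 0], 0]
    - [[0, 0, 0], 0]

```text
time_s: 3.55
eef_pos: [455.0, -59.5, 19.3]
ee_rot: [0.086, 0.703, 0.085, -0.701]
force: [-4.2, -0.2, 15.3]
grip_width: 0.532
```

Width 0.53 and a 15 N upward push are not what I expected for a 52–54 mm collar, so I'll look before lifting.

```bash
cat > look.py <<'E'
import sys,pickle
from rig import ctrl,capture
from h import *
k=sys.argv[1];ns=sys.argv[2:]
d={n:capture(n) for n in ns};pickle.dump(d,open(k+".pkl","wb"))
for n in ns: cv2.imwrite(f"pics/{k}_{n}.png",d[n]["image"])
s=ctrl.sense();print({a:np.round(s[a],3) for a in("time_s","joints","eef_pos","force","wrist_torque","grip_width")})
E
python3 look.py a3 wrist side
python3 -c "
import pickle,cv2
from h import *
crop(pickle.load(open('a3.pkl','rb'))['side'],232,170,40,7,'pics/a3s.png')"
```

```text
{'time_s': np.float64(3.65), 'joints': array([-0.386,  0.453,  1.911, -0.   ,  0.775,  0.943]), 'eef_pos': array([455.021, -59.469,  19.268]), 'force': array([-4.491,  0.279, 15.303]), 'wrist_torque': array([0.03 , 0.675, 0.012]), 'grip_width': np.float64(0.535)}
```

View pics/a3_wrist.png

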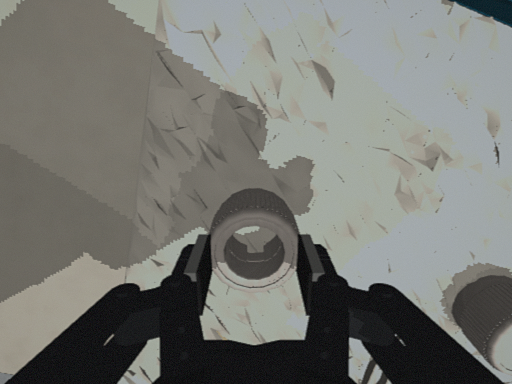

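View pics/a3s.png

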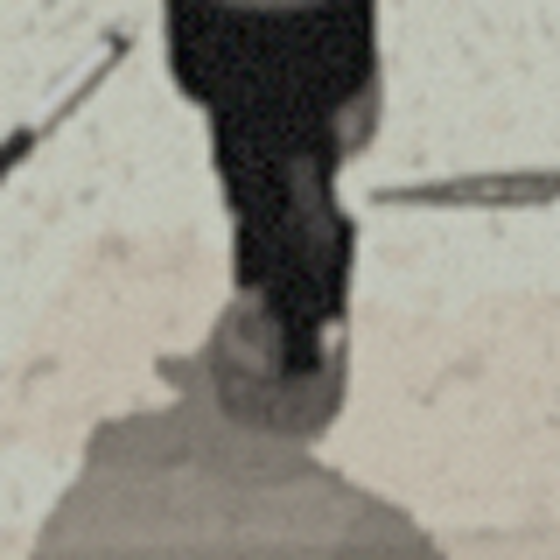

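```bash
cat > ov.py <<'E'
import sys,pickle
from h import *
# ov.py pkl cam x y ztop fn  half
k,n,x,y,z,fn,h=sys.argv[1:8];x,y,z=float(x),float(y),float(z);h=int(h)
c=pickle.load(open(k+".pkl","rb"))[n];u,v=proj(c,[x,y,z]).astype(int);u0,v0=max(u-h,0),max(v-h,0);K=560/(2*h)
b=cv2.resize(c["image"][v0:v+h,u0:u+h],None,fx=K,fy=K,interpolation=cv2.INTER_CUBIC)
for r,zz,col in ((16.2,z,(0,0,255)),(27,z,(0,0,255)),(27,z-38,(255,0,0))):
    P=np.array([proj(c,[x+r*np.cos(t),y+r*np.sin(t),zz]) for t in np.linspace(0,6.28,60)])
    cv2.polylines(b,[np.int32((P-[u0,v0]+.5)*K)],True,col,1)
cv2.imwrite(fn,b)
E
python3 ov.py a3 wrist 457 -60 38 pics/a3o.png 70
python3 ov.py a3 side 457 -60 38 pics/a3so.png 30
```

```text
(no output)
```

View pics/a3o.png

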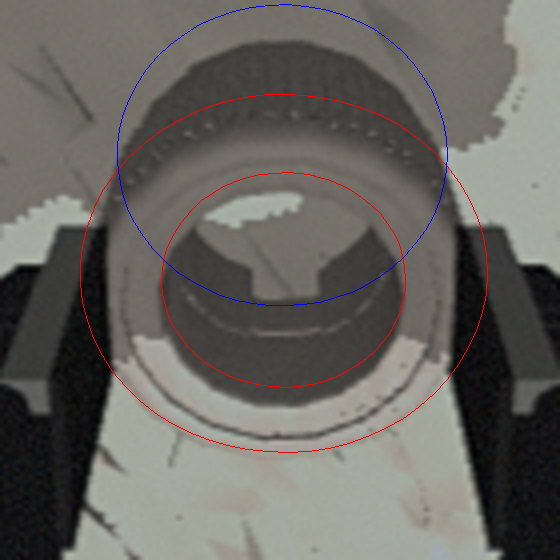

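View pics/a3so.png

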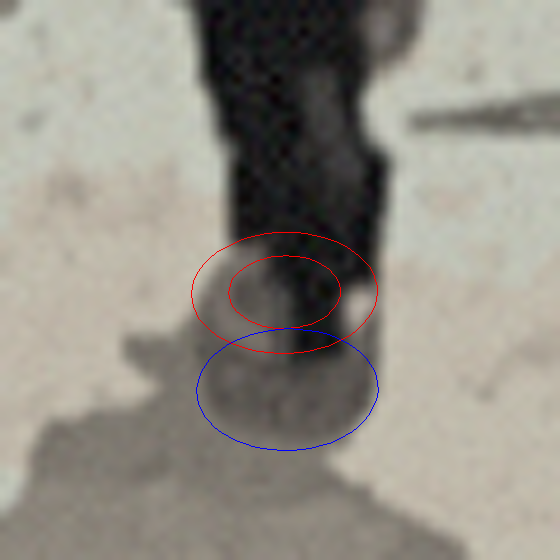

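```bash
sed -i 's/(27,z,/(24,z,/;s/(27,z-38,(255,0,0))/(26,z-36,(255,0,0)),(26,z-2,(0,255,0))/' ov.py
python3 ov.py a3 wrist 454 -60 38 pics/a3o2.png 70
python3 ov.py c1 wrist 454.5 -60 38 pics/c1o2.png 40
```

```text
(no output)
```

View pics/a3o2.png

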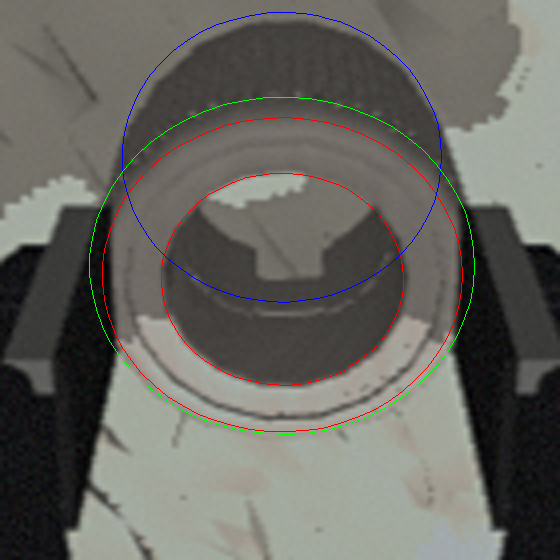

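View pics/c1o2.png

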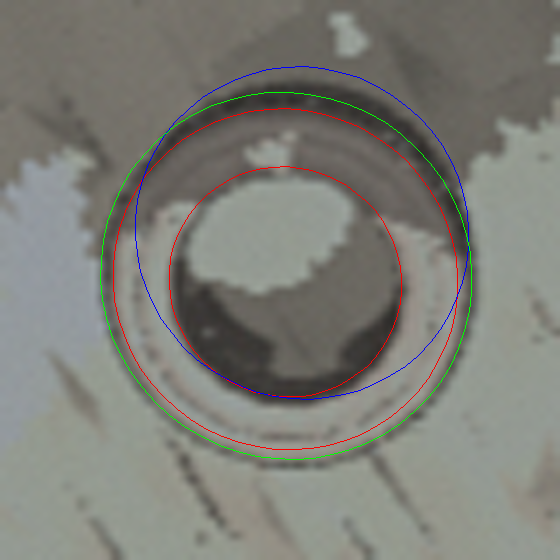

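The grip is sound: the bore ellipse fits an upright coupler centred at about (454,-60), about 1 mm from the TCP. The upward push comes from the pads swinging forward as they closed. Lifting now.

Emit:
step_arm:
  commands:
    - [[0, 0, 0.2], 0]
    - [[0, 0, 0.5], 0]
    - [[0, 0, 0.8], 0]
    - [[0, 0, 0.8], 0]
    - [[0, 0, 0.4], 0]
  force: 80

```text
time_s: 4.15
eef_pos: [455.0, -59.2, 128.5]
ee_rot: [0.086, 0.703, 0.085, -0.701]
force: [-0.8, 0.0, -1.5]
grip_width: 0.52
```

Emit:
step_arm:
  commands:
    - [[0.1, 0.5, 0], 0]
    - [[0.12, 0.6, 0], 0]
    - [[0.12, 0.6, 0], 0]
    - [[0.12, 0.6, 0], 0]
    - [[0.12, 0.6, 0], 0]

```text
time_s: 4.65
eef_pos: [477.4, 58.1, 126.1]
ee_rot: [0.085, 0.702, 0.085, -0.702]
force: [0.2, -0.5, -1.8]
grip_width: 0.522
```

Emit:
step_arm:
  commands:
    - [[0.12, 0.6, 0], 0]
    - [[0.12, 0.6, 0], 0]
    - [[0, 0, 0], 0]
    - [[0, 0, 0], 0]

```text
time_s: 5.05
eef_pos: [486.8, 105.0, 125.7]
ee_rot: [0.086, 0.702, 0.086, -0.702]
force: [-1.1, 0.7, -0.7]
grip_width: 0.525
```

```bash
python3 look.py a4 wrist side top
```

```text
{'time_s': np.float64(5.2), 'joints': array([-0.025,  0.353,  1.708, -0.   ,  1.081,  1.305]), 'eef_pos': array([486.839, 104.295, 125.444]), 'force': array([ 0.156,  0.268, -0.603]), 'wrist_torque': array([-0.043, -0.014,  0.058]), 'grip_width': np.float64(0.526)}
```

View pics/a4_wrist.png

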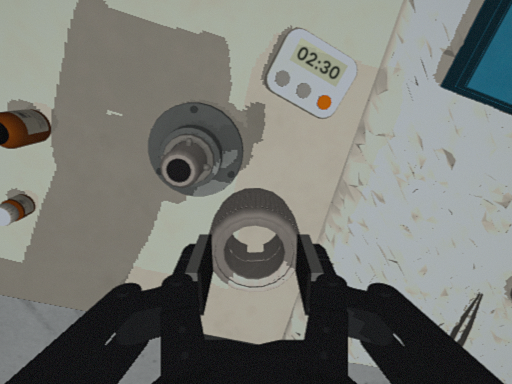

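View pics/a4_side.png

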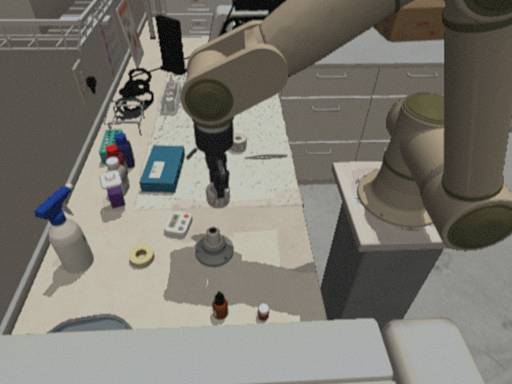

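View pics/a4_top.png

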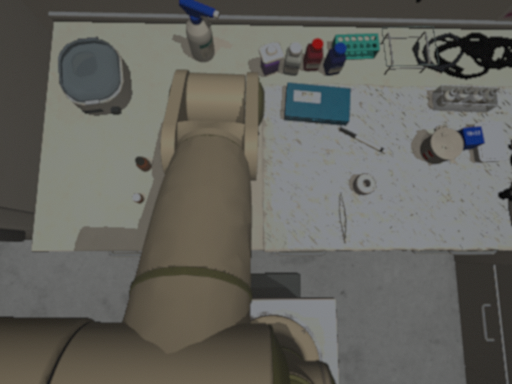

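The coupler is held level, with its top at px (254,255). The post top is visible with its dark hole at about (180,170), and the top view shows the narrow coupler undisturbed. I'll measure the offset between the coupler and the post from the wrist view.

```bash
python3 - <<'E'
import pickle
from h import *
d=pickle.load(open("a4.pkl","rb"));c=d["wrist"]
g=cv2.cvtColor(c["image"],cv2.COLOR_BGR2GRAY)[160:182,168:192]
b=cv2.resize(g,None,fx=8,fy=8,interpolation=cv2.INTER_CUBIC)
k,l,st,ce=cv2.connectedComponentsWithStats((b<60).astype(np.uint8))
for i in range(1,k):
    if st[i,4]>500:
        uv=(ce[i]+.5)/8-.5+[168,160];print(st[i]/8,uv,plane(c,*uv,74))
a,b_=[pickle.load(open(f,"rb"))["wrist"]["image"][170:310,180:330] for f in("a3.pkl","a4.pkl")]
cv2.imwrite("pics/cmp.png",cv2.resize(np.hstack([a,b_]),None,fx=2.6,fy=2.6))
E
python3 ov.py a4 wrist 485.8 103.8 144.5 pics/a4o.png 70
python3 ov.py a4 wrist 501 165.5 74 pics/a4p.png 30
```

```text
[   0.       0.      22.625   22.    3313.875] [178.37399334 170.2126688 ] [498.12503402 164.03295367  74.        ]
```

View pics/cmp.png

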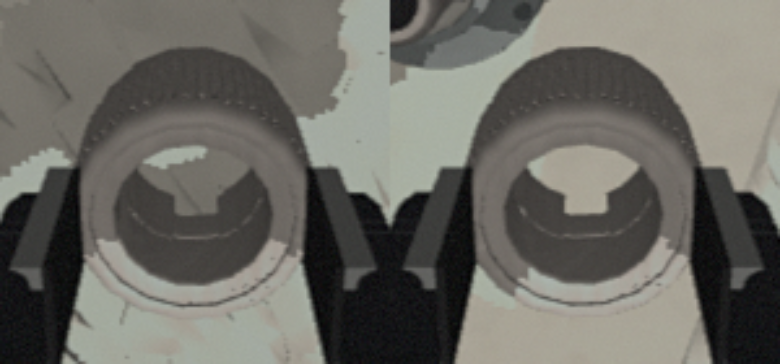

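View pics/a4o.png

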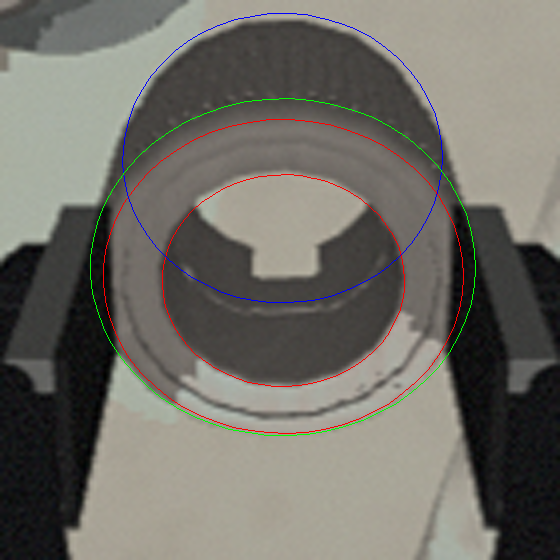

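View pics/a4p.png

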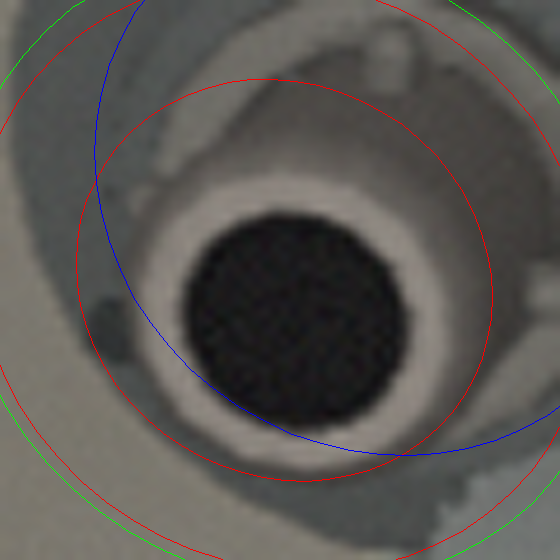

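Run:
```python
import pickle
from h import *
c=pickle.load(open("a4.pkl","rb"))["wrist"]
u0,v0=proj(c,[501,165.5,74]).astype(int)-30;K=560/60
f=lambda a,b,z:plane(c,a/K-.5+u0,b/K-.5+v0,z)
p=f(296,320,74);print(p, f(292,325,74))
for a,b in((390,55),(545,300),(150,195)):
    q=f(a,b,50);print(q.round(1),np.linalg.norm((q-p)[:2]).round(1),np.degrees(np.arctan2(*(q-p)[1::-1])).round(1))
# keyway dir
u0,v0=proj(c,[485.8,103.8,144.5]).astype(int)-70;K=4
q=plane(c,285/K-.5+u0,275/K-.5+v0,106.5);print(q,np.degrees(np.arctan2(q[1]-103.8,q[0]-485.8)))
```

```text
[498.41851988 164.19796474  74.        ] [497.93951307 164.43860851  74.        ]
[515.4 164.8  50. ] 17.0 1.9
[497.4 148.   50. ] 16.3 -93.5
[498.5 182.8  50. ] 18.6 89.9
[464.74496219  98.14888028 106.5       ] -164.9760366696994
```

Emit:
step_arm:
  commands:
    - [[0.1, 0.5, 0], 0]
    - [[0.12, 0.5, -0.1], 0]
    - [[0.1, 0.51, -0.2], 0]
    - [[0, 0, -0.2], 0]
    - [[0, 0, 0], 0]

```text
time_s: 5.7
eef_pos: [499.0, 164.7, 104.1]
ee_rot: [-0.085, -0.701, -0.085, 0.703]
force: [0.4, 0.3, -1.0]
grip_width: 0.527
```

Emit:
step_arm:
  commands:
    - [[0, 0, 0], 0]
    - [[0, 0, 0], 0]

```text
time_s: 5.9
eef_pos: [499.9, 164.6, 105.6]
ee_rot: [0.085, 0.702, 0.085, -0.702]
force: [0.1, 0.1, -0.9]
grip_width: 0.529
```

```bash
python3 look.py a5 wrist side; python3 ov.py a5 side 498.7 164.3 124 pics/a5s.png 40
python3 -c "
import pickle
from h import *
crop(pickle.load(open('a5.pkl','rb'))['wrist'],255,240,70,4,'pics/a5w.png')"
```

```text
{'time_s': np.float64(6.0), 'joints': array([ 0.096,  0.435,  1.644, -0.   ,  1.062,  1.426]), 'eef_pos': array([499.897, 164.918, 105.605]), 'force': array([-0.228, -0.804, -1.364]), 'wrist_torque': array([ 0.037,  0.017, -0.017]), 'grip_width': np.float64(0.522)}
```

View pics/a5w.png

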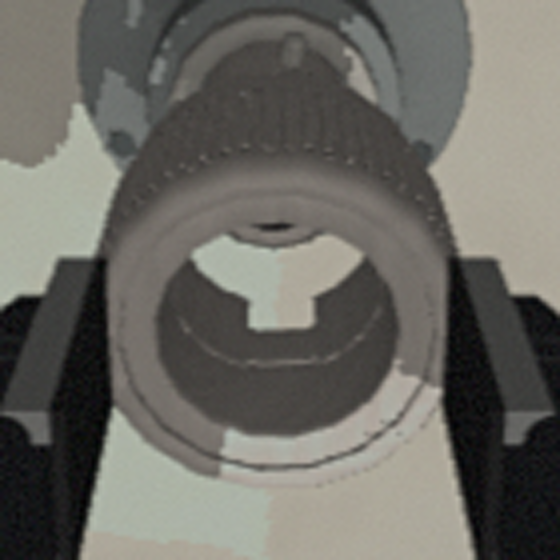

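View pics/a5s.png

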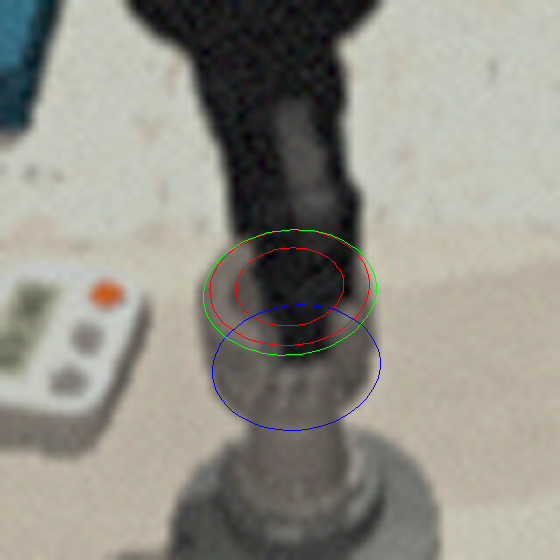

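Run:
```python
import pickle
from h import *
c=pickle.load(open("a5.pkl","rb"))["side"]
uv=proj(c,[498.7,164.3,124]).astype(int)-40
for z in(105,88,60,36,8):print(z,(proj(c,[498.7,164.3,z])-uv+.5)*7)
print((proj(c,[503.7,164.3,60])-uv+.5)*7)
crop(c,*(proj(c,[498.7,164.3,75]).astype(int)),30,10,"pics/a5s2.png");print(proj(c,[498.7,164.3,75]))
```

```text
105 [293.4761716  329.04452862]
88 [296.53825831 366.08565282]
60 [301.39592145 424.84731461]
36 [305.38582053 473.11190061]
8 [309.85065868 527.12167896]
[285.63559399 425.35517432]
[213.1888054 229.7438564]
```

View pics/a5s2.png

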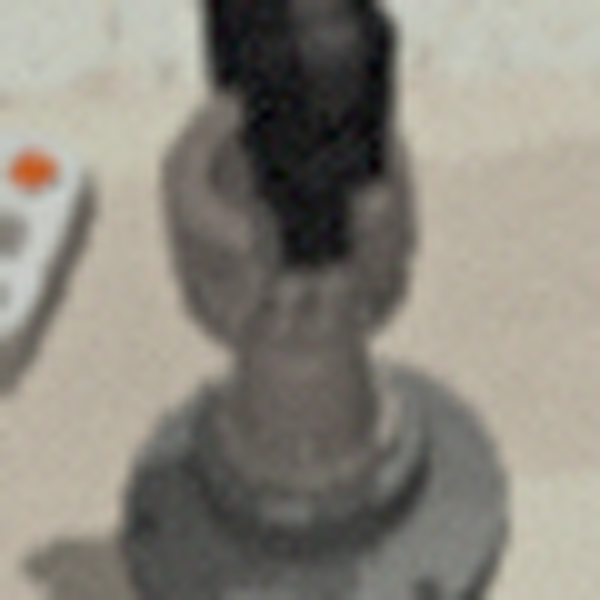

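Emit:
step_arm:
  commands:
    - [[-0.025, -0.01, -0.2], 0]
    - [[0, 0, -0.1], 0]
    - [[0, 0, -0.1], 0]
    - [[0, 0, -0.1], 0]
    - [[0, 0, 0], 0]

```text
time_s: 6.5
eef_pos: [498.5, 165.1, 84.6]
ee_rot: [-0.085, -0.702, -0.085, 0.702]
force: [-0.0, 0.3, -1.1]
grip_width: 0.525
```

Emit:
step_arm:
  commands:
    - [[0, 0, -0.1], 0]
    - [[0, 0, 0], 0]

```text
time_s: 6.7
eef_pos: [498.5, 165.1, 80.8]
ee_rot: [-0.085, -0.702, -0.085, 0.702]
force: [-0.2, 1.1, -2.0]
grip_width: 0.522
```

The coupler is over the post with no contact force. Now lowering it onto the pins.

Emit:
step_arm:
  commands:
    - [[0, 0, -0.1], 0]
    - [[0, 0, -0.1], 0]
    - [[0, 0, -0.05], 0]
    - [[0, 0, 0], 0]

```text
time_s: 7.1
eef_pos: [498.8, 165.1, 71.3]
ee_rot: [0.085, 0.702, 0.085, -0.702]
force: [-0.0, 0.0, 2.6]
grip_width: 0.525
```

Emit:
step_arm:
  commands:
    - [[0, 0, -0.05], 0]
    - [[0, 0, 0], 0]
    - [[0, 0, 0], 0]

```text
time_s: 7.4
eef_pos: [499.4, 165.1, 70.4]
ee_rot: [0.085, 0.703, 0.085, -0.701]
force: [-1.6, -1.2, 10.1]
grip_width: 0.525
```

On the pins at TCP z ≈ 70.4 with 10 N. The wrist-view estimate puts the nearest keyway alignment at about −15°, so I'll turn that way in small steps.

Emit:
step_arm:
  commands:
    - [[0, 0, 0], -0.02]
    - [[0, 0, 0], -0.02]
    - [[0, 0, 0], 0]

```text
time_s: 7.7
eef_pos: [498.8, 165.0, 69.1]
ee_rot: [0.041, 0.706, 0.041, -0.706]
force: [0.1, 0.6, -0.9]
grip_width: 0.522
```

Emit:
step_arm:
  commands:
    - [[0, 0, 0], -0.02]
    - [[0, 0, 0], 0]

```text
time_s: 7.9
eef_pos: [498.7, 165.0, 69.1]
ee_rot: [-0.019, -0.707, -0.019, 0.707]
force: [0.9, -0.1, -0.9]
grip_width: 0.521
```

Emit:
step_arm:
  commands:
    - [[0, 0, 0], -0.02]
    - [[0, 0, 0], 0]

```text
time_s: 8.1
eef_pos: [498.6, 165.1, 69.1]
ee_rot: [0.003, -0.707, 0.003, 0.707]
force: [0.5, 0.7, -1.4]
grip_width: 0.525
```

It dropped: the force fell to zero and z went to 69.1. It's now near the middle of the window, so on down to the ring.

Emit:
step_arm:
  commands:
    - [[0, 0, -0.08], 0]
    - [[0, 0, -0.08], 0]
    - [[0, 0, 0], 0]

```text
time_s: 8.4
eef_pos: [498.7, 165.1, 62.3]
ee_rot: [0.003, -0.707, 0.003, 0.707]
force: [1.7, 1.1, -2.4]
grip_width: 0.52
```

Emit:
step_arm:
  commands:
    - [[0, 0, -0.08], 0]
    - [[0, 0, -0.05], 0]
    - [[0, 0, 0], 0]

```text
time_s: 8.7
eef_pos: [498.9, 165.1, 57.8]
ee_rot: [-0.003, 0.707, -0.003, -0.707]
force: [-0.0, 0.3, 4.4]
grip_width: 0.524
```

Emit:
step_arm:
  commands:
    - [[0, 0, -0.05], 0]
    - [[0, 0, -0.03], 0]
    - [[0, 0, 0], 0]

```text
time_s: 9.0
eef_pos: [498.9, 165.1, 55.5]
ee_rot: [-0.003, 0.707, -0.003, -0.707]
force: [-4.2, 0.4, 12.1]
grip_width: 0.524
```

Emit:
step_arm:
  commands:
    - [[0, 0, -0.05], 0]
    - [[0, 0, 0], 0]
    - [[0, 0, 0], 0]
  force: 100

```text
time_s: 9.3
eef_pos: [499.1, 165.2, 55.4]
ee_rot: [-0.003, 0.708, -0.003, -0.707]
force: [-12.8, -1.4, 33.6]
grip_width: 0.516
```

```bash
python3 look.py a6 wrist side top; python3 ov.py a6 wrist 498 164.5 74 pics/a6w.png 70;  python3 ov.py a6 side 498.7 164.3 74 pics/a6s.png 35
```

```text
{'time_s': np.float64(9.45), 'joints': array([ 0.097,  0.505,  1.689, -0.   ,  0.946,  1.677]), 'eef_pos': array([499.061, 165.155,  55.435]), 'force': array([-12.306,  -2.335,  33.217]), 'wrist_torque': array([-0.502,  2.076, -0.089]), 'grip_width': np.float64(0.52)}
```

View pics/a6w.png

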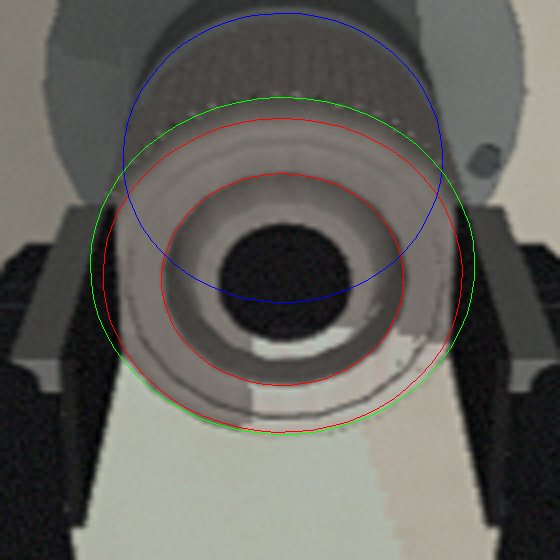

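View pics/a6s.png

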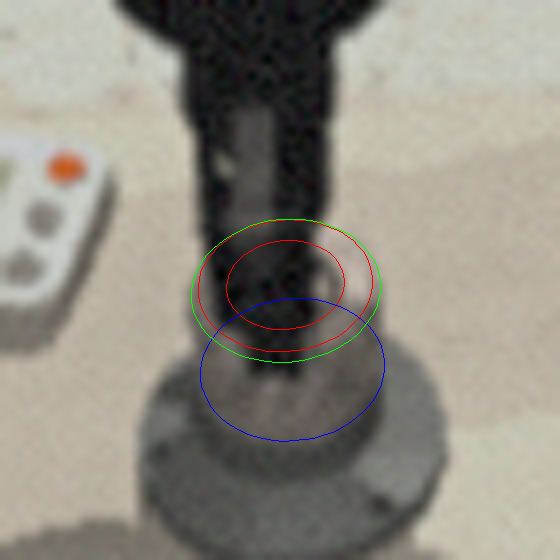

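View pics/a6_wrist.png

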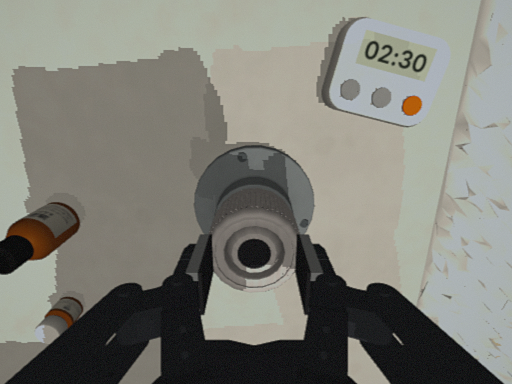

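The stop is hard: force went from 12 to 33 N over 0.1 mm at TCP z 55.4. The underside is then at 55.4 − 19.3 ≈ 36 mm, which is shoulder height. In the wrist view the bore rim and the post top are concentric at z = 74. I'll ease the push a little, let it settle and check again.

Emit:
step_arm:
  commands:
    - [[0, 0, 0.02], 0]
    - [[0, 0, 0], 0]
    - [[0, 0, 0], 0]
    - [[0, 0, 0], 0]
    - [[0, 0, 0], 0]

```text
time_s: 9.95
eef_pos: [499.0, 165.1, 55.5]
ee_rot: [-0.003, 0.708, -0.003, -0.707]
force: [-9.1, -1.4, 25.0]
grip_width: 0.518
```

Emit:
step_arm:
  commands:
    - [[0, 0, 0], 0]
    - [[0, 0, 0], 0]
    - [[0, 0, 0], 0]
    - [[0, 0, 0], 0]
    - [[0, 0, 0], 0]

```text
time_s: 10.45
eef_pos: [499.0, 165.2, 55.5]
ee_rot: [-0.003, 0.708, -0.003, -0.707]
force: [-9.0, -1.8, 26.0]
grip_width: 0.517
```

```bash
python3 look.py a7 wrist side top
python3 - <<'E'
import pickle
from h import *
d=pickle.load(open("a7.pkl","rb"))
def z(c,u,v,h,k): return cv2.resize(c["image"][v-h:v+h,u-h:u+h],None,fx=k,fy=k,interpolation=cv2.INTER_CUBIC)
cv2.imwrite("pics/a7z.png",np.hstack([z(d["wrist"],255,250,50,4),z(d["side"],213,232,25,8)]))
E
```

```text
{'time_s': np.float64(10.6), 'joints': array([ 0.097,  0.505,  1.689, -0.   ,  0.946,  1.677]), 'eef_pos': array([499.019, 165.15 ,  55.519]), 'force': array([-8.885, -0.906, 26.466]), 'wrist_torque': array([-0.391,  1.513,  0.028]), 'grip_width': np.float64(0.517)}
```

View pics/a7z.png

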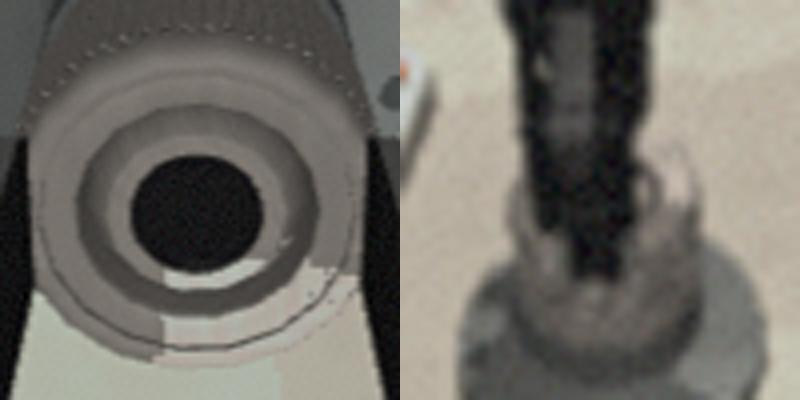

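View pics/a7_side.png

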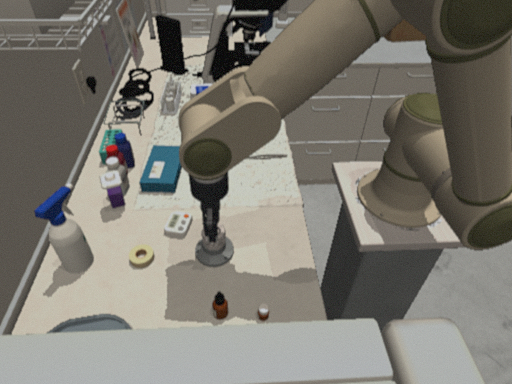

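The wrist view shows the post top level and concentric inside the bore. The side view shows the collar seated on the column with no gap, and the bottle, vial and tweezers where they were. Handing in while holding it down.

```bash
python3 -c "
from rig import ctrl,ticket
print(ticket.finish_job()); s=ctrl.sense(); print(s['time_s'],s['eef_pos'],s['force'],s['grip_width'])"
```

```text
the job is handed in; nothing more can be done
None
the job is handed in; nothing more can be done
```

I put the wide-bore coupler on the post and pushed it home, then handed the job in at about 10.6 s. The arm was still gripping it at 100 N and pressing down with about 26 N.

- **Steps:** I lowered the coupler upright onto the pins (10 N at TCP z 70.4 mm). I turned it about −14°, and it had dropped past the pins by the first 7°. Then I pushed it down past the ring to a hard stop.
- **Evidence it is home:** at TCP z 55.4 mm the force rose from 12 to 33 N over 0.1 mm of travel. That puts the underside at about 36 mm, level with the shoulder. The height measured at the pins suggested home would be about 0.6 mm lower, so the two agree to within about 1 mm. I eased the push to about 26 N, and both force and height held steady for about 0.6 s.
- **Pictures:** in the last wrist view the post top sits level and concentric in the bore. The side view shows the collar on the column with no gap.
- **Other objects:** the narrow coupler, bottle, vial and tweezers look undisturbed. I checked this by eye only, and for the narrow coupler only in a picture taken before the insertion.
- **Disagreements:** the cameras differed by 2–4 mm on the post position. I used the wrist view, and the bevel took up the rest. About 9 N of sideways force remained at the end, from the arm bending under the push.

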